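# Seat the reference probe in the block heater's hidden thermowell

### The arm

A 6-joint arm with a two-finger parallel gripper is mounted at the origin on a cart in front of the work surface, level with it; the furniture and walls round the work are solid. World frame = base frame: x ahead of the robot, y to its left, z up, the work surface at z = 0. Lengths are in m, angles in rad, forces in N, time in s.
With the tool pointing down it reaches from about 0.275 to 0.775 m from the base axis. Payload 14.6 kg.
Tool frame: the origin (TCP) lies midway between the tips of the shut fingers; the grasp point (between the pads) lies 19 mm behind it (r.tcp_to_grasp is the distance from the TCP to the grasp point, in m); z points along the fingers, y is the line along which they close (so a half turn about z gives the same grasp; the last joint's range is limited). The gripper opens to 85 mm and grips with 20 to 120 N. Pads are 22 mm wide; open, the fingers measure 114 mm over their backs; the gripper's body (76 mm by 85 mm) begins 54 mm behind the grasp point. The pads swing forward as they close: fully open they stand 13 mm farther back than shut.
Start: joints at [1.011, 0.263, -0.048, 1.259, 0, 1.415], TCP at [0.207, 0.483, 0.231] pointing down, gripper open.
Joint ranges: [-2.65, 2.65], [-0.89, 1.7], [-1.18, 1.37], [-2.13, 2.11], [-1.35, 1.29], [-3.14, 3.14]. Speed limits (rad/s): [1.89, 1.89, 2.57, 2.79, 3.14, 3.14].

### API

Orientations are given as a unit quaternion [x, y, z, w].
In Python, from station import r, eyes, job gives the robot as it stands.
- The arm moves only by the tool step_arm, never from a script. Its argument "targets" is a list of rows, each a list of 6 numbers: the shift along the world's x, y, z in m, then the turn, a rotation vector about the world's x, y, z in degrees. In form: [[x, y, z, rx, ry, rz], ...]. A call has 1 to 8 rows; each row shifts and turns the commanded pose from where the row before left it; what a row does not reach is not made up. A row lasts 1/12 s, in which the tool goes at most 41.7 mm and 7.16 degrees, less where a joint would pass 70% of its speed; a pose out of reach is approached as far as the arm can. A call is refused whole if a number of a shift passes 0.0417 or a number of a turn 7.16, either way. A call with a gripper value outside its range is refused whole. "fingers" is the gripper command: -1 is fully open, 1 is shut, values between are in proportion, set as the call begins (left out, the last holds). The fingers move at their own pace and stop on an object; "squeeze" is the grip in N (left out, the last holds). Time passes only in rows, so rows that do not move let the fingers close. It gives the time, the measured TCP pose, the force, the opening and the grip force at its end, in the units of the state.
- r.state(): the state, without advancing time (a new reading comes with each control period).
- eyes.read_camera(name): name is "scene" or "top"; returns a dict with "pixels" (420x560x3 uint8, red, green, blue), "z_map" (420x560 float32, m along the optical axis (not along the pixel's ray), 0 where there is no reading), "vertical_fov" (degrees; the focal length in pixels is half the picture's height over the tangent of half this angle, whatever the lens; pixels are square), "cx", "cy" (the principal point, pixels), "k1" (the pictures are not rectified: a ray, as slopes to the right and down, at radius r is drawn at 1 + k1 r^2 times it, then the intrinsics apply), "pose" (4x4, takes a point from camera to world coordinates). Camera axes: x right, y down, z forward; pixel columns grow to the right and rows downward; lengths in m; the calibration is good to about 2 mm. A picture is of the moment at which its call begins.
- job.finish_job(): hands the job in; it is judged then, once.
The state is a dict: "clock": time; "joints": joint angles; "joint_vel": joint speeds; "joint_efforts": joint torques, N m; "position": TCP position; "ee_rot": TCP orientation; "contact_force": force on the tool from outside, world axes, zero at the start; "wrist_torque": the same for the moment, N m; "gripper_width": finger opening in m; "grip_force": force on a finger pad.
Only numpy, scipy, OpenCV 4.12 (cv2) and the standard library are available. Lean on these libraries where they do the work, as an engineer would, in place of code of your own. Each camera call takes 0.05 s, during which the arm holds its last target. There are 200 camera calls.

### The job

Take the cordless thermometer probe out of its rest, push its stem down through the spring flaps of the block heater's probe port, and feel about with the tip until it drops into the blind thermowell hidden below; seat it fully home, upright, and let go. The probe is delicate, so press only gently against the heater, and leave the small bottle, the beaker and the tube rack where they stand.

Things in the scene. Friction and masses are not known exactly. Their poses are not given: they have to be found in the camera images.
- probe: cordless stick thermometer, upright in the rest at the start. Origin: centre of its white handle (20 mm thick along its x, 32 mm wide along its y, 70 mm tall, small display on its -x face), 120 mm above the tip; z up along the stem. Below the handle a dark collar, 20 mm across, 8 mm high; below that a 77 mm round steel stem. About 80 g. Grip the handle across its 20 mm thickness
- probe_tip (a point): lowest point of the probe's stem, on its axis; axes as the probe. The stem is 10 mm across, bevelled to 7 mm over its last 3 mm
- rest: fixed probe rest: square dark base plate 78 x 78 x 8 mm, on it a grey post 36 x 36 mm whose top is 90 mm above the bench, with an upright 12.5 mm hole right through the post. The probe hangs in it by its collar, 77 mm of stem below the post's top. Origin: centre of its underside; z up
- heater: fixed block heater: white housing 180 mm deep (x), 240 mm wide (y), 95 mm tall; display and keys on its front (-x) face; on its top, to the right (-y), an aluminium tube block with tube caps up to 114 mm above the bench, to the left (+y) the probe port. Origin: centre of its underside; x points from its front to its back, z up
- port (a point): centre of the probe port at the level of its rim, 95 mm above the bench: a 34 x 34 mm opening in a black bezel, closed 4 mm below the rim by two small overlapping polished steel spring flaps, hinged at its -x and +x sides, that swing down when the stem pushes on them, with under 1 N each. Axes as the heater
- core_level (a point): point straight below the port's centre, 31 mm under the rim, hidden under the flaps, at the level of the flat top of the heating core. In that smooth top is one upright blind hole, the thermowell: 12 mm across, mouth bevelled by 1.5 mm, 38 mm deep, so its floor is 69 mm under the rim. It is NOT centred here: its axis lies 5 to 8 mm away, in an unknown direction. The core does not give way
- tubes: bystander: blue tube rack with capped tubes, 62 x 130 x 116 mm. Origin: centre of its underside
- cup: bystander: clear plastic beaker, 69 mm across, 86 mm tall. Origin: centre of its underside
- small_bottle: bystander: small lab bottle with an orange cap, 56 mm across, 108 mm tall. Origin: centre of its underside
Mind the look-alikes: they are no part of the job. There is more than one size of the probe; the job needs the smallest.

How it is judged:
On the way, in this order (a step that is already met when the one before it is completed fails the run):
1. the probe is lifted clear of its rest (z of probe_tip in the frame of rest above 0.092 m and contact force between the fingers and probe above 0.5 N), for 0.1 s.
2. its tip is in the port, past the flaps (z of probe_tip in the frame of port below -0.022 m and horizontal distance between probe_tip and port below 0.018 m), for 0.1 s.
At the end, for the whole second after the job is handed in: The probe stands in the thermowell with its tip at least 64 mm below the port's rim (the floor is at 69 mm), within 13 mm of the port's centre, upright within 0.1 rad, at rest and released (z of probe_tip in the frame of port below -0.064 m and horizontal distance between probe_tip and port below 0.013 m and angle between probe's own z axis and vertical below 0.1 rad and linear speed of probe below 0.01 m/s); the robot touches nothing.
It fails at once if the probe is pressed against the heater with more than 35 N (contact force between probe and heater above 35 N).
It fails at once if a bystander is moved by more than 25 mm (distance of any of tubes, cup, small_bottle from where it was at the start of the episode above 0.025 m).
It also fails if it takes over 72 s, if anything falls off the work surface, if the arm or the gripper's body presses on something with over 40 N, if the wrist force passes 120 N, or if a joint passes its speed limit or range.

## Working session

There is one attempt and no reset: what is moved stays moved. The work goes in short steps, Python scripts to look and compute and a tool call to move; the robot and the scene stay as the last step left them, time stands still between calls to the robot, and variables do not carry over. Pictures are saved under pics/ and viewed, at most 10 in all, crops included, and the job is handed in when it is done.

Besides the shell and the picture viewer there is one more tool, called in YAML: its name, and indented under it one key for each argument. step_arm: Moves the arm, as the interface text tells. Its arguments: {"type":"object","properties":{"targets":{"type":"array","items":{"type":"array","items":{"type":"number"}}},"fingers":{"type":"number"},"squeeze":{"type":"number"}},"required":["targets"]}

```bash
mkdir -p pics; cat > h.py <<'E'
import numpy as np, cv2
from station import r, eyes, job
def cam(n):
    c=eyes.read_camera(n); h=c["pixels"].shape[0]
    c["f"]=h/2/np.tan(np.radians(c["vertical_fov"])/2); return c
def rays(c,px):
    px=np.atleast_2d(np.float64(px)); d=(px-[c["cx"],c["cy"]])/c["f"]
    u=d.copy()
    for _ in range(20): u=d/(1+c["k1"]*(u**2).sum(1,keepdims=True))
    return np.c_[u,np.ones(len(u))]
def plane(c,px,z):
    D=rays(c,px)@c["pose"][:3,:3].T; o=c["pose"][:3,3]
    return o+D*((z-o[2])/D[:,2])[:,None]
def pts(c):
    h,w=c["z_map"].shape; v,u=np.mgrid[:h,:w]
    R=rays(c,np.c_[u.ravel(),v.ravel()])*c["z_map"].reshape(-1,1)
    P=R@c["pose"][:3,:3].T+c["pose"][:3,3]; P[c["z_map"].ravel()==0]=np.nan
    return P.reshape(h,w,3)
E
python3 - <<'E'
from h import *
for n in("scene","top"):
    c=cam(n); cv2.imwrite(f"pics/{n}0.png",c["pixels"][:,:,::-1]); print(n,c["f"],c["cx"],c["cy"],c["k1"],c["pose"].round(3).tolist())
print(r.state(),r.tcp_to_grasp)
E
```

```text
scene 509.37484511033693 282.00357297395215 215.02000638191598 -0.029392840185240965 [[0.781, -0.441, 0.442, 0.106], [-0.624, -0.565, 0.54, -0.362], [0.012, -0.697, -0.717, 0.813], [0.0, 0.0, 0.0, 1.0]]
top 444.6378667407584 283.65737414761685 213.53412269215298 0.01030323732861712 [[-0.0, -0.982, 0.187, 0.361], [-1.0, -0.003, -0.016, 0.154], [0.016, -0.187, -0.982, 1.112], [0.0, 0.0, 0.0, 1.0]]
{'clock': 0.1, 'joints': array([ 1.01069670e+00,  2.63512758e-01, -4.88837045e-02,  1.25938859e+00,
        4.14552705e-07,  1.41545179e+00]), 'joint_vel': array([ 0.00208506, -0.00131729,  0.00165968,  0.00100799,  0.0001322 ,
        0.00081234]), 'joint_efforts': array([ 2.35300235e-03, -6.38580251e+01,  3.85062969e+01,  1.00104930e-02,
       -2.03289651e-04, -2.72699060e-05]), 'position': array([0.20663598, 0.4823579 , 0.2308499 ]), 'ee_rot': array([ 2.00998894e-01,  9.79591343e-01, -4.62995885e-04, -1.73291195e-04]), 'contact_force': array([ 0.39228914, -0.49615994, -0.31578986]), 'wrist_torque': array([ 0.01111391,  0.05628603, -0.04869215]), 'grip_force': 0.0, 'gripper_width': 0.08544338356474933} 0.0187
```

View pics/scene0.png

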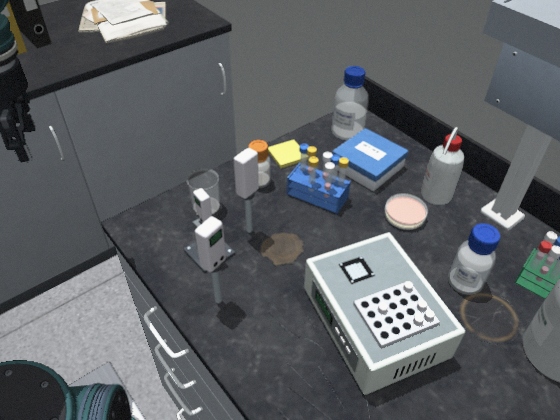

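View pics/top0.png

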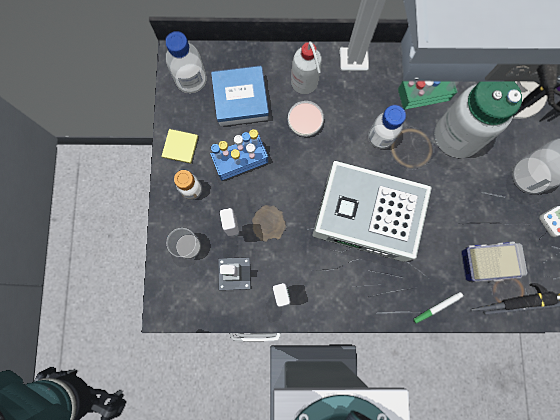

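The scene view shows three white-handled probes at pixels (203,205), (246,172) and (209,243). The top view shows them at (230,270), (228,220) and (281,295). Only the first sits in a rest with a grey base (top 234,273). It is also the smallest, while the other two stand free and look larger. I'll confirm this in one crop and measure.

```bash
python3 - <<'E'
from h import *
s=cam("scene"); t=cam("top")
a=cv2.resize(s["pixels"][130:320,160:300],(560,760))[:600]
a=cv2.resize(s["pixels"][140:310,170:290],(400,567)); b=cv2.resize(t["pixels"][200:315,205:305],(400,460))
b=np.vstack([b,np.zeros((107,400,3),np.uint8)])
cv2.imwrite("pics/crop.png",np.hstack([a,b])[:,:,::-1])
P=pts(t); S=pts(s)
for nm,Q,c,boxes in(("top",P,t,[(215,255,250,290),(215,205,240,240),(270,280,295,310)]),("scene",S,s,[(188,185,217,225),(232,145,262,205),(192,215,228,275)])):
  hsv=cv2.cvtColor(c["pixels"],cv2.COLOR_RGB2HSV)
  for x0,y0,x1,y1 in boxes:
    m=np.zeros(hsv.shape[:2],bool); m[y0:y1,x0:x1]=True
    m&=(hsv[...,2]>150)&(hsv[...,1]<60)
    q=Q[m]; q=q[np.isfinite(q[:,2])]
    zt=np.percentile(q[:,2],97); tp=q[abs(q[:,2]-zt)<.006]
    print(nm,m.sum(),"z",np.percentile(q[:,2],[3,97]).round(3),"top rect",cv2.minAreaRect((tp[:,:2]*1000).astype(np.float32)), np.median(tp,0).round(4))
# heater top & port
z=P[...,2]; u,v=np.meshgrid(np.arange(560),np.arange(420))
m=(abs(z-.095)<.006)&(u>300)&(u<445)&(v>150)&(v<270)
m=cv2.morphologyEx(m.astype(np.uint8),cv2.MORPH_OPEN,np.ones((3,3)))
k=max(cv2.findContours(m,cv2.RETR_EXTERNAL,cv2.CHAIN_APPROX_NONE)[0],key=cv2.contourArea)
w=plane(t,k[:,0],.095)[:,:2]*1000; print("heater",cv2.minAreaRect(w.astype(np.float32)))
for c,(x0,y0,x1,y1),n in((t,(328,190,366,226),"top"),(s,(332,250,382,292),"scene")):
  g=cv2.cvtColor(c["pixels"],cv2.COLOR_RGB2GRAY)
  m=np.zeros_like(g); m[y0:y1,x0:x1]=(g[y0:y1,x0:x1]<70)
  k=max(cv2.findContours(m,cv2.RETR_EXTERNAL,cv2.CHAIN_APPROX_NONE)[0],key=cv2.contourArea)
  w=plane(c,k[:,0],.095)[:,:2]*1000; print("port",n,cv2.minAreaRect(w.astype(np.float32)))
# rest base plate and post depth
m=(abs(z-.008)<.006)&(u>200)&(u<262)&(v>245)&(v<300)
for zz in(.090,):
  q=P[(abs(z-zz)<.006)&(u>205)&(u<262)&(v>245)&(v<300)]; print("post",len(q),cv2.minAreaRect((q[:,:2]*1000).astype(np.float32)) if len(q)>4 else 0)
E
```

```text
top 304 z [0.008 0.172] top rect ((421.3248291015625, 258.7054443359375), (17.066577911376953, 29.979793548583984), 0.16345974802970886) [0.4212 0.2586 0.1695]
top 262 z [0.21  0.216] top rect ((521.77294921875, 256.512939453125), (42.38437271118164, 26.400388717651367), 11.338311195373535) [0.522  0.2562 0.2136]
top 285 z [0.209 0.217] top rect ((368.2771911621094, 145.98416137695312), (42.36634063720703, 25.63276481628418), 14.147802352905273) [0.3671 0.1454 0.2135]
scene 274 z [0.018 0.213] top rect ((375.1514892578125, 154.35418701171875), (17.550922393798828, 22.968177795410156), 58.36997985839844) [0.3772 0.1513 0.2111]
scene 283 z [-0.6    0.213] top rect ((521.7510375976562, 255.84591674804688), (43.31718063354492, 26.33461570739746), 15.455150604248047) [0.5193 0.2536 0.2104]
scene 366 z [0.088 0.213] top rect ((367.6332702636719, 144.9077911376953), (42.50107955932617, 26.280303955078125), 14.878727912902832) [0.3665 0.1432 0.2106]
heater ((566.9644775390625, -71.05239868164062), (238.8999481201172, 179.7517852783203), 74.48385620117188)
port top ((569.710693359375, -9.556098937988281), (45.74308776855469, 47.89018630981445), 74.46499633789062)
port scene ((568.2635498046875, -9.198310852050781), (46.02444839477539, 46.31243133544922), 74.1497802734375)
post 105 ((421.447021484375, 259.18048095703125), (36.334510803222656, 34.52360153198242), 1.3892416954040527)
```

View pics/crop.png

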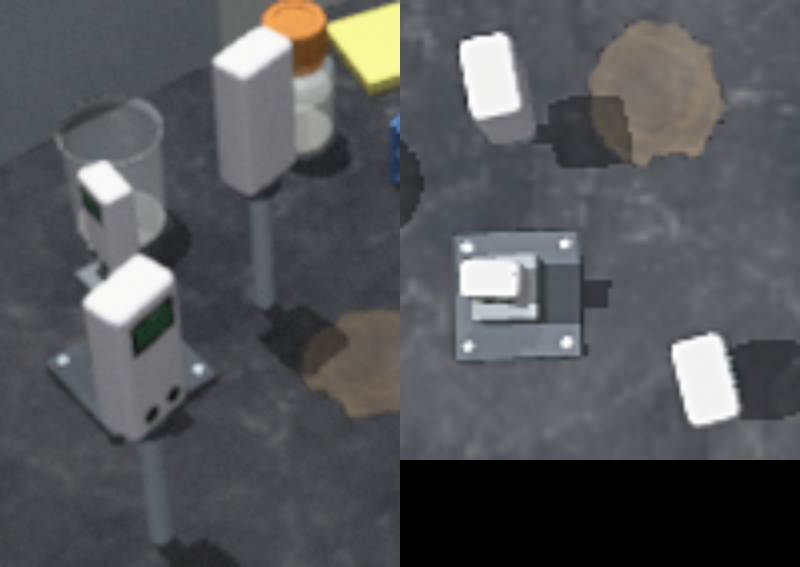

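The crop confirms it. The rest's probe has a 17×30 mm handle top at z≈0.170 (expected 0.168), which makes it the 20×32 mm small one at (0.421, 0.259). The other two are 26×42 mm and free-standing. The port is at about (0.569, -0.009) and the heater yaw is about -15.5°. Next I approach the probe.

step_arm:
  targets:
    - [0,0,0.03,0,0,-6.7]
    - [0.01,-0.01,0.03,0,0,-6.7]
    - [0.025,-0.025,0,0,0,-6.7]
    - [0.025,-0.025,0,0,0,-6.7]
    - [0.025,-0.025,0,0,0,-6.7]
    - [0.025,-0.025,0,0,0,-6.7]
    - [0.025,-0.025,0,0,0,-6.7]
    - [0.025,-0.025,0,0,0,-6.7]
  fingers: -0.15

```text
clock: 0.87
position: [0.3676, 0.3212, 0.2913]
ee_rot: [0.623, 0.782, 0.0, -0.0]
contact_force: [0.7, 0.7, -0.9]
gripper_width: 0.0491
grip_force: 0.0
```

step_arm:
  targets:
    - [0.025,-0.025,0,0,0,-6.7]
    - [0.022,-0.025,0,0,0,-6.5]
    - [0,0,0,0,0,0]
    - [0,0,0,0,0,0]

```text
clock: 1.2
position: [0.4146, 0.2714, 0.291]
ee_rot: [0.708, 0.706, -0.0, -0.0]
contact_force: [-0.5, -0.2, -0.1]
gripper_width: 0.0489
grip_force: 0.0
```

step_arm:
  targets:
    - [0.007,-0.0125,0,0,0,0]
    - [0,0,-0.025,0,0,0]
    - [0,0,-0.025,0,0,0]
    - [0,0,-0.025,0,0,0]
    - [0,0,-0.025,0,0,0]
    - [0,0,-0.025,0,0,0]
    - [0,0,-0.025,0,0,0]
    - [0,0,-0.022,0,0,0]

```text
clock: 1.87
position: [0.4196, 0.2608, 0.1179]
ee_rot: [0.706, 0.708, -0.0, -0.0]
contact_force: [0.2, 0.7, -0.3]
gripper_width: 0.0492
grip_force: 0.0
```

step_arm:
  targets:
    - [0,0,0,0,0,0]
    - [0,0,0,0,0,0]
    - [0,0,0,0,0,0]
    - [0,0,0,0,0,0]
    - [0,0,0,0,0,0]
    - [0,0,0,0,0,0]
  fingers: 1
  squeeze: 30

```text
clock: 2.37
position: [0.4211, 0.2603, 0.1201]
ee_rot: [0.707, 0.707, 0.001, 0.0]
contact_force: [-0.9, 0.3, -1.4]
gripper_width: 0.0194
grip_force: 33.2
```

step_arm:
  targets:
    - [0,0,0.015,0,0,0]
    - [0,0,0.02,0,0,0]
    - [0,0,0.02,0,0,0]
    - [0,0,0.02,0,0,0]
    - [0,0,0.02,0,0,0]
    - [0,0,0.02,0,0,0]
    - [0,0,0.01,0,0,0]
    - [0,0,0,0,0,0]

```text
clock: 3.03
position: [0.4216, 0.2604, 0.2466]
ee_rot: [0.707, 0.707, 0.002, 0.001]
contact_force: [-0.2, -0.5, -1.5]
gripper_width: 0.0196
grip_force: 33.2
```

step_arm:
  targets:
    - [0.01,-0.018,0,0,0,0]
    - [0.015,-0.027,0,0,0,0]
    - [0.015,-0.027,0,0,0,0]
    - [0.015,-0.027,0,0,0,0]
    - [0.015,-0.027,0,0,0,0]
    - [0.015,-0.027,0,0,0,0]
    - [0.015,-0.027,0,0,0,0]
    - [0.015,-0.027,0,0,0,0]

```text
clock: 3.7
position: [0.536, 0.0515, 0.2436]
ee_rot: [0.707, 0.707, -0.0, -0.0]
contact_force: [-0.4, 0.6, -1.2]
gripper_width: 0.0196
grip_force: 33.2
```

step_arm:
  targets:
    - [0.015,-0.027,0,0,0,0]
    - [0.01,-0.018,0,0,0,0]
    - [0.006,-0.012,0,0,0,0]
    - [0,0,0,0,0,0]
    - [0,0,0,0,0,0]
    - [0,0,0,0,0,0]

```text
clock: 4.2
position: [0.5662, -0.003, 0.2441]
ee_rot: [0.707, 0.707, -0.0, -0.0]
contact_force: [0.6, -0.1, -1.4]
gripper_width: 0.0197
grip_force: 33.2
```

```bash
python3 - <<'E'
from h import *
s=cam("scene"); t=cam("top")
cv2.imwrite("pics/over.png",np.hstack([cv2.resize(s["pixels"][140:320,290:420],(400,554)),cv2.resize(t["pixels"][130:268,300:400],(400,554))])[:,:,::-1])
st=r.state(); print(st["position"],st["ee_rot"],st["contact_force"],st["wrist_torque"],st["gripper_width"],st["grip_force"])
E
```

```text
[ 0.56628695 -0.0028606   0.24441144] [ 7.06652831e-01  7.07560436e-01  6.20373123e-05 -4.50227624e-05] [-0.47781714 -0.24941035 -0.96518408] [ 0.0544856  -0.0267414   0.05320655] 0.01995215032492627 33.236979246139526
```

View pics/over.png

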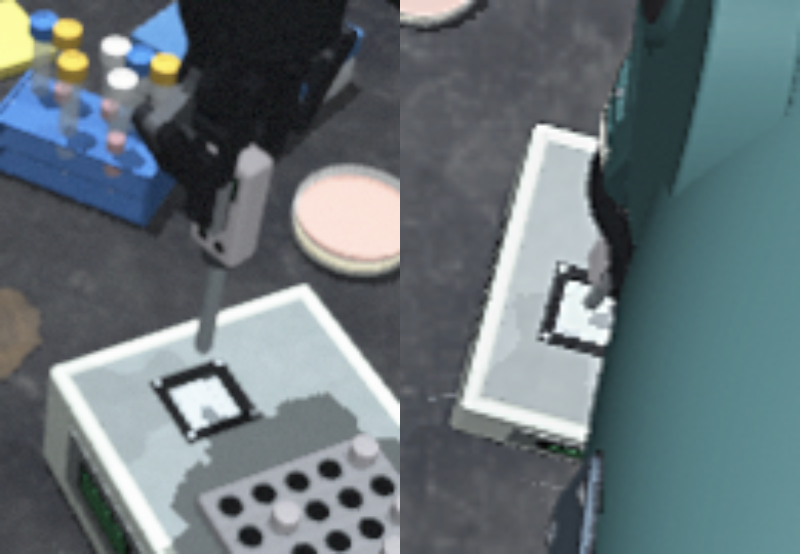

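The left half shows the probe hanging in the gripper above the port, with its tip near full-frame pixel (357,254). The top view is partly covered by the arm. Next I measure the stem's tilt and the tip's offset from the depth map.

```bash
python3 - <<'E'
from h import *
s=cam("scene"); S=pts(s); x0,y0=.5663,-.003
m=(np.hypot(S[...,0]-x0,S[...,1]-y0)<.03)&(S[...,2]>.139)&(S[...,2]<.213)
q=S[m]; print(len(q))
for lo in np.arange(.137,.215,.011):
    k=q[(q[:,2]>=lo)&(q[:,2]<lo+.011)]
    if len(k): print(lo.round(3),len(k),k.mean(0).round(4))
v,u=np.nonzero(m); z=S[m][:,2]
# silhouette centreline
rows=[(u[v==i].mean(),i,(v==i).sum()) for i in np.unique(v)]
print([(round(a,1),b,c) for a,b,c in rows])
print(plane(s,[(356.3,253.5)],.1374))
E
```

```text
155
0.137 18 [ 0.5628 -0.0039  0.1442]
0.148 23 [ 0.5628 -0.0039  0.153 ]
0.159 23 [ 0.5623 -0.0046  0.1638]
0.17 29 [ 0.5623 -0.0049  0.1759]
0.181 25 [ 0.5618 -0.0051  0.1873]
0.192 25 [ 0.5616 -0.0055  0.1978]
0.203 12 [ 0.5616 -0.0055  0.2051]
[(np.float64(357.5), np.int64(227), np.int64(2)), (np.float64(359.5), np.int64(228), np.int64(6)), (np.float64(359.5), np.int64(229), np.int64(6)), (np.float64(359.5), np.int64(230), np.int64(6)), (np.float64(359.5), np.int64(231), np.int64(6)), (np.float64(358.5), np.int64(232), np.int64(6)), (np.float64(358.5), np.int64(233), np.int64(6)), (np.float64(358.5), np.int64(234), np.int64(6)), (np.float64(358.5), np.int64(235), np.int64(6)), (np.float64(358.5), np.int64(236), np.int64(6)), (np.float64(358.0), np.int64(237), np.int64(7)), (np.float64(357.5), np.int64(238), np.int64(6)), (np.float64(357.5), np.int64(239), np.int64(6)), (np.float64(357.5), np.int64(240), np.int64(6)), (np.float64(357.5), np.int64(241), np.int64(6)), (np.float64(357.0), np.int64(242), np.int64(5)), (np.float64(356.5), np.int64(243), np.int64(6)), (np.float64(356.5), np.int64(244), np.int64(6)), (np.float64(356.5), np.int64(245), np.int64(6)), (np.float64(356.5), np.int64(246), np.int64(6)), (np.float64(355.5), np.int64(247), np.int64(6)), (np.float64(355.5), np.int64(248), np.int64(6)), (np.float64(355.5), np.int64(249), np.int64(6)), (np.float64(355.5), np.int64(250), np.int64(6)), (np.float64(355.5), np.int64(251), np.int64(6)), (np.float64(355.0), np.int64(252), np.int64(5)), (np.float64(355.5), np.int64(253), np.int64(4))]
[[ 0.56579851 -0.00487837  0.1374    ]]
```

step_arm:
  targets:
    - [0.003,-0.006,0,0,0,0]
    - [0,0,-0.015,0,0,0]
    - [0,0,-0.015,0,0,0]
    - [0,0,-0.01,0,0,0]
    - [0,0,-0.008,0,0,0]
    - [0,0,-0.008,0,0,0]
    - [0,0,-0.008,0,0,0]
    - [0,0,-0.003,0,0,0]
  squeeze: 45

```text
clock: 5.02
position: [0.5696, -0.0099, 0.1763]
ee_rot: [0.707, 0.707, -0.0, -0.0]
contact_force: [-0.5, -1.0, -0.5]
gripper_width: 0.0194
grip_force: 46.7
```

step_arm:
  targets:
    - [0,0,0,0,0,0]
    - [0,0,0,0,0,0]

```text
clock: 5.18
position: [0.5699, -0.0099, 0.1775]
ee_rot: [0.707, 0.707, 0.0, 0.0]
contact_force: [-0.1, -0.2, -0.6]
gripper_width: 0.0196
grip_force: 46.7
```

step_arm:
  targets:
    - [0,0,-0.002,0,0,0]
    - [0,0,-0.002,0,0,0]
    - [0,0,-0.0005,0,0,0]
    - [0,0,-0.0005,0,0,0]
    - [0,0,0,0,0,0]
    - [0,0,0,0,0,0]

```text
clock: 5.68
position: [0.5698, -0.0099, 0.1723]
ee_rot: [0.707, 0.707, 0.0, 0.0]
contact_force: [1.0, -0.4, -1.4]
gripper_width: 0.0199
grip_force: 46.7
```

step_arm:
  targets:
    - [0,0,-0.0005,0,0,0]
    - [0,0,-0.0005,0,0,0]
    - [0,0,0,0,0,0]
    - [0,0,0,0,0,0]

```text
clock: 6.02
position: [0.5697, -0.0099, 0.1712]
ee_rot: [0.707, 0.707, -0.0, -0.0]
contact_force: [0.4, -0.3, -1.1]
gripper_width: 0.0196
grip_force: 46.7
```

step_arm:
  targets:
    - [0,0,-0.0005,0,0,0]
    - [0,0,-0.0005,0,0,0]
    - [0,0,0,0,0,0]
    - [0,0,0,0,0,0]

```text
clock: 6.35
position: [0.5699, -0.01, 0.1707]
ee_rot: [0.707, 0.707, 0.0, 0.0]
contact_force: [-0.6, 0.6, 4.4]
gripper_width: 0.0194
grip_force: 47.5
```

step_arm:
  targets:
    - [0,0,-0.0004,0,0,0]
    - [0,0,-0.0003,0,0,0]
    - [0,0,0,0,0,0]
    - [0,0,0,0,0,0]

```text
clock: 6.68
position: [0.57, -0.01, 0.1704]
ee_rot: [0.707, 0.707, 0.0, 0.001]
contact_force: [-2.8, 0.7, 11.8]
gripper_width: 0.0196
grip_force: 48.4
```

Contact with the core shows at TCP z≈0.1707. I back off to about 6 N and sample around a 6.5 mm circle. The tip is over the well's mouth where the vertical force vanishes.

step_arm:
  targets:
    - [0.001,0,0.0004,0,0,0]
    - [0.002,0,0,0,0,0]
    - [0.002,0,0,0,0,0]
    - [0.0015,0,0,0,0,0]
    - [0,0,0,0,0,0]
    - [0,0,0,0,0,0]

```text
clock: 7.18
position: [0.5765, -0.01, 0.1707]
ee_rot: [0.707, 0.707, 0.0, 0.0]
contact_force: [-2.7, -1.2, 8.6]
gripper_width: 0.0193
grip_force: 48.1
```

step_arm:
  targets:
    - [-0.0005,0.0015,0,0,0,0]
    - [-0.0005,0.0015,0,0,0,0]
    - [-0.0009,0.0016,0,0,0,0]
    - [0,0,0,0,0,0]
    - [0,0,0,0,0,0]

```text
clock: 7.6
position: [0.5751, -0.0056, 0.1708]
ee_rot: [0.707, 0.707, 0.0, 0.001]
contact_force: [-0.4, -1.6, 8.3]
gripper_width: 0.0196
grip_force: 47.7
```

step_arm:
  targets:
    - [-0.0015,0.0008,0,0,0,0]
    - [-0.0015,0.0006,0,0,0,0]
    - [-0.0016,0.0005,0,0,0,0]
    - [0,0,0,0,0,0]
    - [0,0,0,0,0,0]

```text
clock: 8.02
position: [0.5706, -0.0036, 0.1708]
ee_rot: [0.707, 0.707, 0.001, 0.001]
contact_force: [1.1, -0.9, 6.2]
gripper_width: 0.0196
grip_force: 47.7
```

step_arm:
  targets:
    - [-0.0015,-0.0005,0,0,0,0]
    - [-0.0015,-0.0006,0,0,0,0]
    - [-0.0016,-0.0008,0,0,0,0]
    - [0,0,0,0,0,0]
    - [0,0,0,0,0,0]

```text
clock: 8.43
position: [0.5659, -0.0054, 0.1708]
ee_rot: [0.707, 0.707, 0.001, 0.001]
contact_force: [1.3, -0.0, 6.8]
gripper_width: 0.0197
grip_force: 47.7
```

step_arm:
  targets:
    - [-0.0009,-0.0016,0,0,0,0]
    - [-0.0005,-0.0015,0,0,0,0]
    - [-0.0005,-0.0015,0,0,0,0]
    - [0,0,0,0,0,0]
    - [0,0,0,0,0,0]

```text
clock: 8.85
position: [0.5639, -0.0099, 0.1708]
ee_rot: [0.707, 0.707, 0.001, 0.001]
contact_force: [-0.0, 1.6, 7.0]
gripper_width: 0.0195
grip_force: 47.8
```

step_arm:
  targets:
    - [0.0005,-0.0015,0,0,0,0]
    - [0.0005,-0.0015,0,0,0,0]
    - [0.0009,-0.0016,0,0,0,0]
    - [0,0,0,0,0,0]
    - [0,0,0,0,0,0]

```text
clock: 9.27
position: [0.5656, -0.0145, 0.1705]
ee_rot: [0.707, 0.707, 0.001, 0.0]
contact_force: [-0.5, 0.2, 6.2]
gripper_width: 0.0199
grip_force: 47.5
```

step_arm:
  targets:
    - [0.0016,-0.0008,0,0,0,0]
    - [0.0015,-0.0006,0,0,0,0]
    - [0.0015,-0.0005,0,0,0,0]
    - [0,0,0,0,0,0]
    - [0,0,0,0,0,0]

```text
clock: 9.68
position: [0.5698, -0.0165, 0.1697]
ee_rot: [0.707, 0.707, -0.0, -0.0]
contact_force: [0.4, -0.6, -0.4]
gripper_width: 0.0197
grip_force: 46.6
```

step_arm:
  targets:
    - [0.0015,0.0005,0,0,0,0]
    - [0.0015,0.0006,0,0,0,0]
    - [0.0016,0.0008,0,0,0,0]
    - [0,0,0,0,0,0]
    - [0,0,0,0,0,0]

```text
clock: 10.1
position: [0.5739, -0.0144, 0.1699]
ee_rot: [0.707, 0.707, -0.0, -0.0]
contact_force: [-4.3, 0.7, 1.5]
gripper_width: 0.0194
grip_force: 47.2
```

At 270° (TCP 0.5698, -0.0165) the vertical force vanishes. At 315° the tip is pushed back toward -x, so the well is near (0.5705, -0.017). I go back there and descend gently.

step_arm:
  targets:
    - [-0.002,-0.001,0,0,0,0]
    - [-0.002,-0.001,0,0,0,0]
    - [0,0,-0.0005,0,0,0]
    - [0,0,-0.0005,0,0,0]
    - [0,0,0,0,0,0]
    - [0,0,0,0,0,0]

```text
clock: 10.6
position: [0.5705, -0.0165, 0.169]
ee_rot: [0.707, 0.707, 0.0, 0.0]
contact_force: [0.1, -0.6, -0.7]
gripper_width: 0.0196
grip_force: 46.6
```

step_arm:
  targets:
    - [0,0,-0.0004,0,0,0]
    - [0,0,-0.0003,0,0,0]
    - [0,0,0,0,0,0]
    - [0,0,0,0,0,0]

```text
clock: 10.93
position: [0.5704, -0.0165, 0.1682]
ee_rot: [0.707, 0.707, 0.0, -0.0]
contact_force: [-0.2, 0.3, -0.3]
gripper_width: 0.0195
grip_force: 46.6
```

step_arm:
  targets:
    - [0,0,-0.0005,0,0,0]
    - [0,0,-0.0005,0,0,0]
    - [0,0,0,0,0,0]
    - [0,0,0,0,0,0]

```text
clock: 11.27
position: [0.5704, -0.0165, 0.1672]
ee_rot: [0.707, 0.707, 0.0, -0.0]
contact_force: [0.5, 1.4, -0.5]
gripper_width: 0.0195
grip_force: 46.6
```

step_arm:
  targets:
    - [0,0,-0.0005,0,0,0]
    - [0,0,-0.0005,0,0,0]
    - [0,0,0,0,0,0]
    - [0,0,0,0,0,0]

```text
clock: 11.6
position: [0.5704, -0.0165, 0.1662]
ee_rot: [0.707, 0.707, 0.0, -0.0]
contact_force: [0.4, 1.3, -1.7]
gripper_width: 0.019
grip_force: 46.6
```

step_arm:
  targets:
    - [0,0.0003,-0.001,0,0,0]
    - [0,0,-0.001,0,0,0]
    - [0,0,-0.001,0,0,0]
    - [0,0,0,0,0,0]
    - [0,0,0,0,0,0]

```text
clock: 12.02
position: [0.5703, -0.0162, 0.1632]
ee_rot: [0.707, 0.707, -0.0, -0.0]
contact_force: [0.2, 0.3, -1.4]
gripper_width: 0.0196
grip_force: 46.6
```

step_arm:
  targets:
    - [0,0,-0.001,0,0,0]
    - [0,0,-0.001,0,0,0]
    - [0,0,0,0,0,0]
    - [0,0,0,0,0,0]

```text
clock: 12.35
position: [0.5703, -0.0162, 0.1612]
ee_rot: [0.707, 0.707, -0.0, -0.0]
contact_force: [-0.0, 0.2, -1.2]
gripper_width: 0.02
grip_force: 46.6
```

step_arm:
  targets:
    - [0,0,-0.001,0,0,0]
    - [0,0,-0.0015,0,0,0]
    - [0,0,-0.0015,0,0,0]
    - [0,0,-0.001,0,0,0]
    - [0,0,0,0,0,0]
    - [0,0,0,0,0,0]

```text
clock: 12.85
position: [0.5703, -0.0162, 0.1562]
ee_rot: [0.707, 0.707, -0.0, -0.0]
contact_force: [0.4, 0.7, -1.1]
gripper_width: 0.0195
grip_force: 46.6
```

step_arm:
  targets:
    - [0,0,-0.001,0,0,0]
    - [0,0,-0.0015,0,0,0]
    - [0,0,-0.0015,0,0,0]
    - [0,0,-0.001,0,0,0]
    - [0,0,0,0,0,0]
    - [0,0,0,0,0,0]

```text
clock: 13.35
position: [0.5703, -0.0162, 0.1512]
ee_rot: [0.707, 0.707, -0.0, -0.0]
contact_force: [-0.2, 1.2, -0.0]
gripper_width: 0.0199
grip_force: 46.6
```

step_arm:
  targets:
    - [0,0.0003,-0.001,0,0,0]
    - [0,0,-0.0015,0,0,0]
    - [0,0,-0.0015,0,0,0]
    - [0,0,-0.001,0,0,0]
    - [0,0,0,0,0,0]
    - [0,0,0,0,0,0]

```text
clock: 13.85
position: [0.5703, -0.016, 0.1462]
ee_rot: [0.707, 0.707, -0.0, -0.0]
contact_force: [0.6, 0.1, -1.0]
gripper_width: 0.0196
grip_force: 46.6
```

step_arm:
  targets:
    - [0,0,-0.001,0,0,0]
    - [0,0,-0.0015,0,0,0]
    - [0,0,-0.0015,0,0,0]
    - [0,0,-0.001,0,0,0]
    - [0,0,0,0,0,0]
    - [0,0,0,0,0,0]

```text
clock: 14.35
position: [0.5703, -0.0159, 0.1412]
ee_rot: [0.707, 0.707, -0.0, -0.0]
contact_force: [1.0, -0.9, -1.4]
gripper_width: 0.0195
grip_force: 46.6
```

step_arm:
  targets:
    - [0,0,-0.001,0,0,0]
    - [0,0,-0.0015,0,0,0]
    - [0,0,-0.0015,0,0,0]
    - [0,0,-0.001,0,0,0]
    - [0,0,0,0,0,0]
    - [0,0,0,0,0,0]

```text
clock: 14.85
position: [0.5703, -0.0159, 0.1362]
ee_rot: [0.707, 0.707, -0.0, -0.0]
contact_force: [0.0, 0.9, -1.0]
gripper_width: 0.0193
grip_force: 46.6
```

step_arm:
  targets:
    - [0,0,-0.001,0,0,0]
    - [0,0,-0.001,0,0,0]
    - [0,0,-0.0006,0,0,0]
    - [0,0,0,0,0,0]
    - [0,0,0,0,0,0]

```text
clock: 15.27
position: [0.5703, -0.0159, 0.1336]
ee_rot: [0.707, 0.707, -0.0, -0.0]
contact_force: [0.2, -0.1, -0.7]
gripper_width: 0.0193
grip_force: 46.6
```

step_arm:
  targets:
    - [0,0,0,0,0,0]
    - [0,0,0,0,0,0]
    - [0,0,0,0,0,0]
    - [0,0,0,0,0,0]
    - [0,0,0,0,0,0]
    - [0,0,0,0,0,0]
  fingers: -0.2

```text
clock: 15.77
position: [0.5704, -0.0159, 0.1337]
ee_rot: [0.707, 0.707, 0.0, 0.0]
contact_force: [0.1, -1.0, -0.2]
gripper_width: 0.0514
grip_force: 0.0
```

step_arm:
  targets:
    - [0,0,0.005,0,0,0]
    - [0,0,0.015,0,0,0]
    - [0,0,0.02,0,0,0]
    - [0,0,0.02,0,0,0]
    - [0,0,0.02,0,0,0]
    - [0,0,0.02,0,0,0]
    - [0,0,0.02,0,0,0]
    - [0,0,0.01,0,0,0]

```text
clock: 16.43
position: [0.5708, -0.016, 0.2664]
ee_rot: [0.707, 0.707, 0.001, 0.001]
contact_force: [0.5, 0.4, -0.7]
gripper_width: 0.0512
grip_force: 0.0
```

step_arm:
  targets:
    - [0,0,0,0,0,0]
    - [0,0,0,0,0,0]
    - [0,0,0,0,0,0]
    - [0,0,0,0,0,0]

```text
clock: 16.77
position: [0.57, -0.0159, 0.2628]
ee_rot: [0.707, 0.707, -0.0, -0.001]
contact_force: [0.4, -0.7, -0.0]
gripper_width: 0.0513
grip_force: 0.0
```

```bash
python3 - <<'E'
from h import *
s=cam("scene"); S=pts(s)
cv2.imwrite("pics/end.png",cv2.resize(s["pixels"][150:330,290:470],(560,560))[:,:,::-1])
m=(np.hypot(S[...,0]-.57,S[...,1]+.016)<.03)&(S[...,2]>.105)&(S[...,2]<.2)
q=S[m]; print(np.percentile(q[:,2],[2,98,99.5])); tp=q[q[:,2]>np.percentile(q[:,2],98)-.008]; print(tp.mean(0))
E
```

```text
[0.11082731 0.18170446 0.18234287]
[ 0.56636433 -0.01883419  0.1791432 ]
```

View pics/end.png

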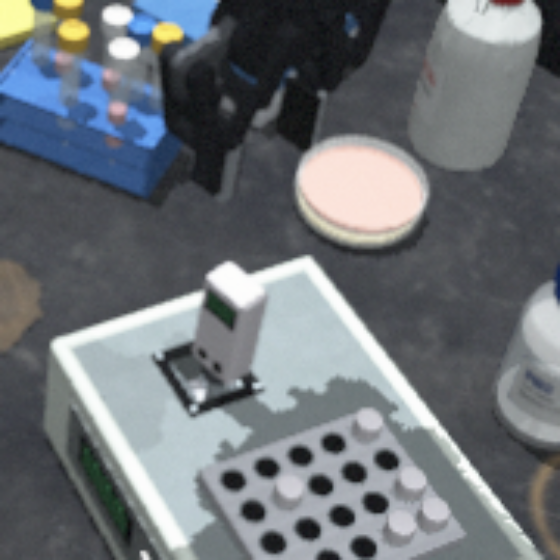

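The probe stands upright in the port (crop 230,320), clear of the opened gripper. Its top is at z≈0.181, which matches fully seated (0.026 + 0.155 = 0.181). I'm handing the job in.

```bash
python3 -c "
from station import job; print(job.finish_job())"
```

```text
the job is handed in; nothing more can be done
None
```

The smallest probe is seated fully home and upright in the thermowell, released and with the gripper clear; the job was handed in at about 17 s of the 72 s allowed, but the hand-in returned no verdict.

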